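Wind back the jig bed, shim the tile and hold it flush

ROBOT

A 6-joint arm with a two-finger parallel gripper is mounted at the origin on the work surface; the furniture and walls round the work are solid. World frame = base frame: x ahead of the robot, y to its left, z up, the work surface at z = 0. Lengths are in mm, angles in degrees, forces in N, time in s.
With the tool pointing down it reaches from about 300 to 850 mm from the base axis. Payload 5.4 kg.
Tool frame: the origin (TCP) lies midway between the tips of the shut fingers; the grasp point (between the pads) lies 19 mm behind it; z points along the fingers, y is the direction in which the jaws open and shut (so a half turn about z gives the same grasp; the last joint's range is limited). The gripper opens to 85 mm and grips with 20 to 120 N. Pads are 22 mm wide; open, the fingers measure 114 mm over their backs; the gripper's body (76 mm by 85 mm) begins 54 mm behind the grasp point. The pads swing forward as they close: fully open they stand 13 mm farther back than shut.
Start: joints at [-87.439, 9.076, 91.501, -0, 79.423, -12.038], TCP at [144.907, -556.425, 231.299] pointing down, gripper open.
Joint ranges: [-166.64, 166.64], [-54.1, 131.32], [10.49, 154.53], [-73.88, 253.88], [9.74, 151.15], [-171.62, 171.62]. Speed limits (degrees/s): [147.25, 147.25, 180, 180, 180, 180].

INTERFACE

Orientations are given as [roll, pitch, yaw] about the fixed x, y, z axes, in that order (R = Rz(yaw) Ry(pitch) Rx(roll)).
In Python, from bench import sensors, optics, ticket gives the robot as it stands.
- The arm moves only by the tool step_arm, never from a script. Its arguments are lists of equal length, an entry for each row: "turn": the turn, a rotation vector about the tool's x, y, z in rad, a list of three; "linear": the shift along the tool's x, y, z in m, a list of three; "gripper": the opening, from 0 (shut) to 1 (fully open). A call has 1 to 12 rows; each row shifts and turns the pose as measured when the row begins, along the tool's axes as they then stand; what a row does not reach is not made up. A row lasts 1/12 s, in which the tool goes at most 41.7 mm and 7.16 degrees, less where a joint would pass 70% of its speed; a pose out of reach is approached as far as the arm can. A call with a gripper value outside its range is refused whole. The fingers move at their own pace and stop on an object; "newtons" is the grip in N (left out, the last holds). Time passes only in rows, so rows that do not move let the fingers close. It gives the time, the measured TCP pose, the force and the opening at its end, in the units of the state.
- sensors.state(): the state, without advancing time (a new reading comes with each control period).
- optics.read_camera(name): name is "side" or "top" or "wrist"; returns the picture (400x640x3 uint8, blue, green, red); there is no depth.
- optics.get_calibration(name): a dict with "K" (3x3 intrinsics, pixels), "distortion" ([k1, k2, p1, p2, k3] as OpenCV has them; the pictures are not rectified), "world_to_cam" (4x4, takes a point from world to camera coordinates); the wrist camera has in their place "mount" (4x4, takes a point from camera to tool coordinates, whose origin is the TCP and whose axes are the flange's). Camera axes: x right, y down, z forward; pixel columns grow to the right and rows downward; lengths in mm; the calibration is good to about 2 mm. A picture is of the moment at which its call begins: read the wrist's pose just before it. get_calibration takes no time and is no camera call.
- ticket.job_done(): hands the job in, once; it reports no verdict.
The state is a dict: "clock": time; "qpos": joint angles; "joint_vel": joint speeds; "tau": joint torques, N m; "tool_pos": TCP position; "tcp_rot": TCP orientation; "force": force on the tool from outside, world axes, zero at the start; "wrist_torque": the same for the moment, N m; "finger_gap": finger opening in mm.
Only numpy, scipy, OpenCV 4.12 (cv2) and the standard library are available. Lean on these libraries where they do the work, as an engineer would, in place of code of your own. Each camera call takes 0.05 s, during which the arm holds its last target. There are 200 camera calls.

TASK

Wind the jig's hand crank clockwise (seen from above) until it stops, so that the bed carries the white tile back from the two steel stops. Stand the orange spacer upright on the bed in the one gap that is wide enough for it, in front of the shorter stop, and let go of it. Then push the tile at the middle of its front edge until it sits square and flush against both the longer stop and the spacer (with the spacer backed by the shorter stop), and finish while still holding it firmly pressed there; leave the other things on the bench alone.

Things in the scene. Friction and masses are not known exactly. Their poses are not given: they have to be found in the camera images.
- jig: Fixed grey jig plate, 8 mm thick, x -60 to 80, y -195 to 75 mm, on 4 mm feet. Origin in its underside (world z 4 mm); +x points to the stops (away from the robot), -y to the crank side. Its steel bed (124 mm wide in y, top at world z 24 mm, x -45 to 54 mm at crank 0) runs on under the stops as floor of the gaps; winding moves it 10 mm toward -x, carrying the tile by friction.
- crank (a joint): Hand crank angle, rad: 0 = bed forward, 12.57 (two full turns) = end stop, bed fully back. Grows clockwise seen from above. Starts between 0 and 1.5. Light friction (about 1.3 N at the grip), stays where it is left; pushing the tile does not turn it back.
- crank_axis (a point): Point on the crank's upright axis at z = 72 mm, the height of the middle of its grip (jig x 0, y -150 mm). At crank angle 0 the crank arm points to the jig's -x.
- knob (a point): Middle (z 72 mm) of the crank's upright black grip: cylinder, 18 mm diameter, z 53 to 91 mm, 40 mm from the crank axis. It spins freely on its pin, so fingers can hold it from above without turning as it goes round. The steel arm and hub under it top out at z 53 mm; the blue gearbox below is 60 x 60 mm, top at z 40 mm.
- tile: White ceramic tile with four brass eyelets, 56 mm in x, 100 mm in y, 16 mm thick, 0.22 kg, loose on the bed (underside at z 24 mm). Origin in the middle of its underside; its +x edge faces the stops, its -x edge is the front to push on. At the start it lies about 1 to 2.5 mm from the longer stop.
- rear_left (a point): Point near the +y end of the tile's rear edge (toward the stops), 28 mm from its middle in +x and 45 mm to the +y side, 8 mm above its underside. Fully home, with tile flush on the longer stop and on the spacer, it is at jig x = 22 mm.
- rear_right (a point): Point near the -y end of the tile's rear edge (toward the stops), 28 mm from its middle in +x and 45 mm to the -y side, 8 mm above its underside. Fully home, with tile flush on the longer stop and on the spacer, it is at jig x = 22 mm.
- spacer: Orange plastic spacer, 0.06 kg, standing on the bench. Origin in the middle of its underside. Foot 14 mm thick (its x), 30 mm wide (its y), 36 mm tall; on it a tab 10 mm (x) by 22 mm (y), up to 60 mm above the origin, to grip from above across the 22 mm. Either x face may face the tile.
- stop_long: Dark steel stop fixed over the bed, 36 mm wide in y, top at z 54 mm, axes as the jig's. Origin at bed height (jig x 36 mm, z 24 mm) in the middle of its width, at jig y +34 or -34 mm. Its front face stands 14 mm before the origin toward -x. With the crank fully wound the gap from it to the tile is only about 11 mm: too narrow for the spacer.
- stop_short: The other dark steel stop, on the other side (the two change places between runs), 36 mm wide in y, top at z 54 mm, axes as the jig's. Origin in its front face at bed height, middle of its width (jig x 36 mm, y +34 or -34 mm). With the crank fully wound the gap from it to the tile is about 25 mm.
- recess (a point): The same point as the origin of stop_short: foot of the shorter stop's front face at bed height (z = 24 mm), middle of its width. x points into the stop, y along its face.
- bottle: Small amber dropper bottle, 33 mm wide, 102 mm tall, bystander. Origin under its middle.
- tape: Black tape roll lying flat, 58 mm across, 19 mm tall, bystander. Origin under its middle.
- nest_block: White machined block with two holes, 30x48x22 mm, bystander. Origin under its middle.
Not all that is in view belongs to the job. There is more than one size of the spacer; the one meant has the size given above.

How it is judged (in metres and radians):
On the way, in this order (a step that is already met when the one before it is completed fails the run):
1. the crank is wound clockwise to its end stop (value of joint crank above 12.1 rad), for 0.2 s.
2. the spacer stands free on the bed in the gap before the shorter stop (value of joint crank above 12.1 rad and x of spacer in the frame of recess between -0.028 and -0.004 m and y of spacer in the frame of recess between -0.016 and 0.016 m and z of spacer in the frame of recess below 0.004 m and angle between spacer's own z axis and vertical below 0.12 rad and contact force between the fingers and spacer below 0.3 N), for 0.3 s.
At the end, for the whole second after the job is handed in: Crank within 0.45 rad of its end stop; spacer upright before the shorter stop (16 mm sideways, 1.5 mm behind it), fingers off it; both ends of the tile's rear edge within 1.5 mm of fully home (flush); fingers press it with over 3 N against them; tile flat and still (all of step 2 and x of spacer in the frame of recess above -0.0085 m and x of each of rear_left, rear_right in the frame of jig above 0.0205 m and contact force between the fingers and tile above 3 N and (contact force between tile and stop_long above 0.5 N or contact force between tile and spacer above 0.5 N) and z of tile in the frame of jig below 0.0235 m and angle between tile's own z axis and vertical below 0.05 rad and linear speed of tile below 0.01 m/s); the arm keeps its last pose, push and grip.
It fails at once if a bystander (bottle) is displaced by more than 20 mm (distance of bottle from where it was at the start of the episode above 0.02 m).
It fails at once if a bystander (tape) is displaced by more than 20 mm (distance of tape from where it was at the start of the episode above 0.02 m).
It fails at once if a bystander (nest_block) is displaced by more than 20 mm (distance of nest_block from where it was at the start of the episode above 0.02 m).
It also fails if it takes over 69 s, if anything falls off the work surface, if the arm or the gripper's body presses on something with over 40 N, if the wrist force passes 120 N, or if a joint passes its speed limit or range.

## Working session

There is one attempt and no reset: what is moved stays moved. The work goes in short steps, Python scripts to look and compute and a tool call to move; the robot and the scene stay as the last step left them, time stands still between calls to the robot, and variables do not carry over. Pictures are saved under pics/ and viewed, about 8 in all and at most 12, crops included, and the job is handed in when it is done.

Besides the shell and the picture viewer there is one more tool, called after ">>>" as a command line: name --argument value ..., lists and objects as JSON in quotes. step_arm: Moves the arm, as the interface text tells. Its arguments: {"type":"object","properties":{"turn":{"type":"array","items":{"type":"array","items":{"type":"number"}}},"linear":{"type":"array","items":{"type":"array","items":{"type":"number"}}},"gripper":{"type":"array","items":{"type":"number"}},"newtons":{"type":"number"}},"required":["turn","linear","gripper"]}

```bash
ls; mkdir -p pics; cat > h.py <<'E'
import numpy as np, cv2
from scipy.spatial.transform import Rotation as R
from bench import sensors, optics, ticket
def tool():
    s=sensors.state(); T=np.eye(4); T[:3,:3]=R.from_euler('xyz',s['tcp_rot'],degrees=True).as_matrix(); T[:3,3]=s['tool_pos']; return T
def cam(n,T=None):
    c=optics.get_calibration(n); K=np.array(c['K'],float); d=np.array(c['distortion'],float)
    W=np.linalg.inv(np.array(c['world_to_cam'])) if 'world_to_cam' in c else (tool() if T is None else T)@np.array(c['mount'])
    return K,d,W   # W cam->world
def ray(c,px):
    K,d,W=c; p=cv2.undistortPoints(np.array(px,float).reshape(-1,1,2),K,d).reshape(-1,2)
    return W[:3,3],np.c_[p,np.ones(len(p))]@W[:3,:3].T
def plane(c,px,z):
    o,v=ray(c,px); return o+v*((z-o[2])/v[:,2])[:,None]
def proj(c,P):
    K,d,W=c; V=np.linalg.inv(W); r,_=cv2.Rodrigues(V[:3,:3]); return cv2.projectPoints(np.array(P,float).reshape(-1,1,3),r,V[:3,3],K,d)[0].reshape(-1,2)
E
python3 - <<'E'
from h import *
s=sensors.state(); print(s)
for n in ['top','side','wrist']:
    cv2.imwrite(f'pics/{n}0.png',optics.read_camera(n)); print(n,cam(n)[2].round(2).tolist())
a=cv2.imread('pics/top0.png');b=cv2.imread('pics/side0.png')
E
```

```text
pics
{'clock': 0.0, 'qpos': array([-8.74394581e+01,  9.11370837e+00,  9.15742281e+01,  3.41643082e-03,
        7.94217692e+01, -1.20360639e+01]), 'joint_vel': array([-0.10489349,  0.00849373, -0.05150325,  0.00404826,  0.03576297,
        0.00170071]), 'tau': array([ 6.16307043e-04, -3.96007419e+01, -3.31426477e+01, -2.01219410e-05,
        8.46462644e-03, -3.11127371e-05]), 'tool_pos': array([ 144.89380342, -555.81934892,  230.28855756]), 'tcp_rot': array([-1.79893406e+02, -2.61599959e-02,  1.45959511e+01]), 'force': array([-0.5579214 ,  1.2250486 ,  0.36353188]), 'wrist_torque': array([ 0.03106452, -0.02518936,  0.01553729]), 'finger_gap': 85.25492300069504}
top [[-0.02, -1.0, 0.08, 358.49], [-1.0, 0.02, 0.01, -28.21], [-0.01, -0.08, -1.0, 1372.09], [0.0, 0.0, 0.0, 1.0]]
side [[-0.83, -0.28, 0.49, -12.71], [-0.56, 0.36, -0.74, 673.34], [0.03, -0.89, -0.46, 519.57], [0.0, 0.0, 0.0, 1.0]]
wrist [[0.25, -0.93, -0.27, 212.99], [-0.97, -0.24, -0.07, -538.15], [-0.0, 0.28, -0.96, 373.0], [0.0, 0.0, 0.0, 1.0]]
```

View pics/top0.png

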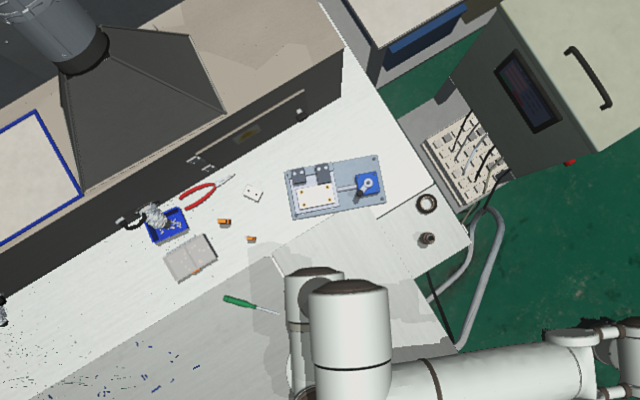

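View pics/side0.png

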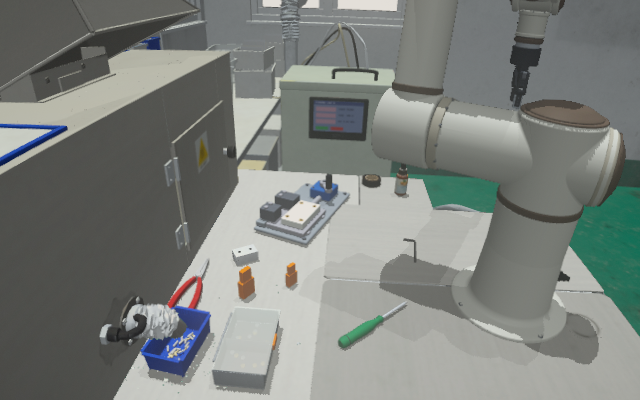

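The top view shows the jig at about (335,187), with the crank hub at (367,186) and the stops at (298,176) and (322,171). Spacer candidates: orange at top (224,222) / side (246,283), orange at top (251,239) / side (291,275), and an orange bit by the grey case at top (197,271). I'll measure and take one close crop.

```bash
python3 - <<'E'
from h import *
a=cv2.imread('pics/top0.png');b=cv2.imread('pics/side0.png')
t,s=cam('top'),cam('side')
for n,im in (('top',a),('side',b)):
    h=cv2.cvtColor(im,cv2.COLOR_BGR2HSV); m=cv2.inRange(h,(5,150,90),(20,255,255))
    k,l,st,c=cv2.connectedComponentsWithStats(m)
    for i in range(1,k):
        if st[i,4]>12: 
            print(n,st[i],c[i].round(1))
            if n=='side' : 
                x,y,w,hh,_=st[i]; print('  bottom z0',plane(s,[[x+w/2,y+hh-3]],0).round(0))
            else: print('  z60',plane(t,[c[i]],45).round(0))
A=cv2.resize(a[145:260,205:405],None,fx=4,fy=4,interpolation=cv2.INTER_CUBIC)
B=cv2.resize(b[165:305,225:365],None,fx=4,fy=4,interpolation=cv2.INTER_CUBIC)
cv2.imwrite('pics/c1.png',A);cv2.imwrite('pics/c2.png',B)
E
```

```text
top [218 219  12   5  42] [223.2 220.8]
  z60 [[418. 268.  45.]]
top [247 237   9   3  24] [250.8 238. ]
  z60 [[369. 193.  45.]]
side [288 263   7   5  19] [290.9 264.6]
  bottom z0 [[402. 150.   0.]]
side [239 266  11   8  37] [244.3 269.5]
  bottom z0 [[467. 222.   0.]]
side [238 281   6   5  14] [240.7 283.1]
  bottom z0 [[447. 253.   0.]]
side [273 334   4  11  18] [274.4 338.9]
  bottom z0 [[298. 327.   0.]]
```

View pics/c1.png

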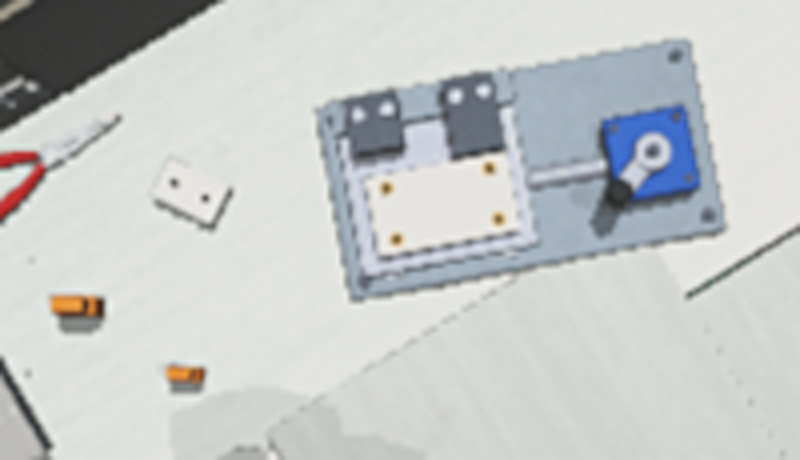

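View pics/c2.png

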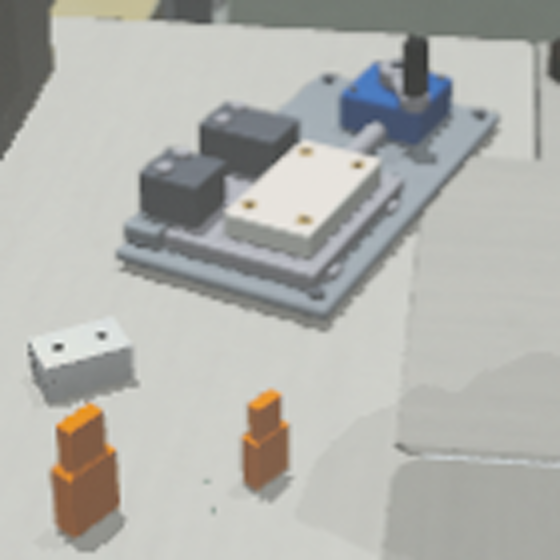

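The crops show the long stop on the -y side (crop 1 right, 475,115) and the short one on the +y side (375,125). The tile is at (445,205), the hub at (652,152) and the knob at (620,190). The two spacers differ in size, so I'll compute their heights and the jig pose.

```bash
python3 - <<'E'
from h import *
t,s=cam('top'),cam('side')
c1=lambda p:np.array(p)/4+[205-.375,145-.375]
c2=lambda p:np.array(p)/4+[225-.375,165-.375]
W=plane(t,c1([(318,107),(690,42),(722,232),(352,300)]),12)
J=np.array([(80,75),(80,-195),(-60,-195),(-60,75)],float)
r,_=R.align_vectors(np.c_[W[:,:2]-W[:,:2].mean(0),np.zeros(4)],np.c_[J-J.mean(0),np.zeros(4)])
yaw=r.as_euler('xyz',degrees=True)[2]; org=W[:,:2].mean(0)-r.as_matrix()[:2,:2]@J.mean(0)
print('jig',org.round(1),yaw.round(2)); 
print(((W[:,:2]-org)@r.as_matrix()[:2,:2]).round(1))
# side check
W2=plane(s,c2([(120,255),(325,325),(497,118)]),12); print('side', ((W2[:,:2]-org)@r.as_matrix()[:2,:2]).round(1))
ax=org+r.as_matrix()[:2,:2]@[0,-150]; print('axis',ax)
k=plane(t,c1([(621,188)]),91)[0]; print('knob top',k, 'jigframe',(k[:2]-org)@r.as_matrix()[:2,:2])
h=plane(t,c1([(653,152)]),53)[0]; print('hub',h)
# spacers: base corners in side(front bottom)
for nm,b,tp in (('L',(75,536),(80,413)),('R',(262,490),(265,397))):
    P=plane(s,c2([b]),0)[0]; 
    for H in (38,48,60,75): print(nm,P.round(0),H,((proj(s,[P+[0,0,H]])[0]-[225,165])*4).round(0),tp)
for nm,p in (('L',(75,300)),('R',(183,370))):
    for z in (45,60,75): print(nm,z,plane(t,c1([p]),z)[0].round(0))
for nm,p,z in (('bottle',(427,238),100),('tape',(428,204),19),('nest',(253,193),22)): print(nm,plane(t,[p],z)[0].round(0))
E
```

```text
jig [487.7  16.9] 8.69
[[  79.2   73.4]
 [  78.7 -194.3]
 [ -58.2 -191.8]
 [ -59.7   72.7]]
side [[  71.6   77.9]
 [ -66.7   84.2]
 [ -58.2 -187.7]]
axis [ 510.34620636 -131.41177036]
knob top [ 484.24465767 -106.55170227   91.        ] jigframe [ -22.04513385 -121.48113076]
hub [ 512.1932653  -131.49923333   53.        ]
L [412. 283.   0.] 38 [ 68. 471.] (80, 413)
L [412. 283.   0.] 48 [ 66. 454.] (80, 413)
L [412. 283.   0.] 60 [ 64. 433.] (80, 413)
L [412. 283.   0.] 75 [ 62. 406.] (80, 413)
R [362. 206.   0.] 38 [260. 427.] (265, 397)
R [362. 206.   0.] 48 [259. 410.] (265, 397)
R [362. 206.   0.] 60 [259. 389.] (265, 397)
R [362. 206.   0.] 75 [259. 363.] (265, 397)
L 45 [421. 268.  45.]
L 60 [420. 264.  60.]
L 75 [419. 261.  75.]
R 45 [371. 194.  45.]
R 60 [371. 191.  60.]
R 75 [371. 189.  75.]
bottle [ 357. -278.  100.]
tape [ 452. -301.   19.]
nest [495. 189.  22.]
```

Choice: the spacer at top (251,239) / side (291,275). It measures about 60 mm tall and 30 mm wide, while the other is about 72 mm tall. Jig yaw is about 8.7° and crank θ about 0.9 rad. Next I move high to above the knob.

>>> step_arm --turn '[[0,0,0.103],[0,0,0],[0,0,0],[0,0,0],[0,0,0],[0,0,0],[0,0,0],[0,0,0],[0,0,0],[0,0,0],[0,0,0],[0,0,0]]' --linear '[[0,0,0],[0.027,-0.026,0],[0.027,-0.026,0],[0.027,-0.026,0],[0.027,-0.026,0],[0.027,-0.026,0],[0.027,-0.026,0],[0.027,-0.026,0],[0.027,-0.026,0],[0.027,-0.026,0],[0.027,-0.026,0],[0.027,-0.026,0]]' --gripper '[1,1,1,1,1,1,1,1,1,1,1,1]'

```text
clock: 1.15
tool_pos: [401.9, -219.2, 226.7]
tcp_rot: [-179.7, 0.1, 7.6]
force: [0.1, -0.7, -0.2]
finger_gap: 85.5
```

>>> step_arm --turn '[[0,0,-0.02],[0,0,0],[0,0,0],[0,0,0],[0,0,0]]' --linear '[[0.024,-0.025,0.006],[0.024,-0.025,0.006],[0.024,-0.025,0.006],[0.024,-0.025,0.006],[0,0,0]]' --gripper '[1,1,1,1,1]'

```text
clock: 1.57
tool_pos: [487.3, -94.0, 202.1]
tcp_rot: [-179.7, -0.1, 9.1]
force: [0.7, -0.3, -0.2]
finger_gap: 85.4
```

```bash
python3 - <<'E'
from h import *
T=tool(); im=optics.read_camera('wrist'); np.save('T1.npy',T); cv2.imwrite('pics/w1.png',im); print(T.round(3))
E
```

```text
[[ 9.87000e-01  1.59000e-01  0.00000e+00  4.87314e+02]
 [ 1.59000e-01 -9.87000e-01  6.00000e-03 -9.40490e+01]
 [ 1.00000e-03 -6.00000e-03 -1.00000e+00  2.02123e+02]
 [ 0.00000e+00  0.00000e+00  0.00000e+00  1.00000e+00]]
```

View pics/w1.png

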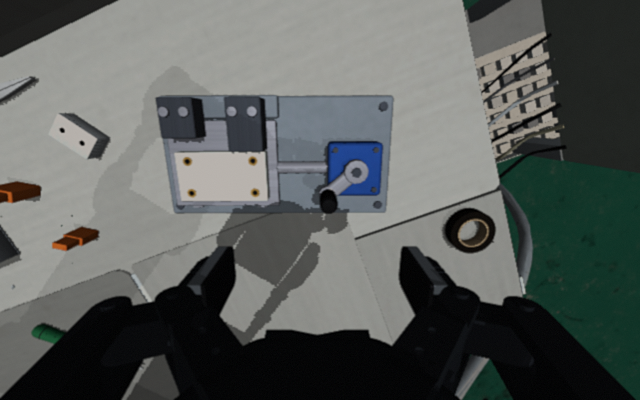

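The wrist view shows the jig corners at (157,97), (394,97), (386,212), (176,213). The hub is at (357,172) and the knob at (328,200). I'll refine from these.

```bash
python3 - <<'E'
from h import *
T=np.load('T1.npy'); w=cam('wrist',T); im=cv2.imread('pics/w1.png')
W=plane(w,[(157,97),(394,97),(386,212),(176,213)],12)
J=np.array([(80,75),(80,-195),(-60,-195),(-60,75)],float)
r,_=R.align_vectors(np.c_[W[:,:2]-W[:,:2].mean(0),np.zeros(4)],np.c_[J-J.mean(0),np.zeros(4)])
yaw=r.as_euler('xyz',degrees=True)[2]; M=r.as_matrix()[:2,:2]; org=W[:,:2].mean(0)-M@J.mean(0)
print('jig',org.round(1),yaw.round(2),((W[:,:2]-org)@M).round(1).tolist()); print('axis',org+M@[0,-150],'hub',plane(w,[(357,172)],53))
ey=plane(w,[(187,160),(254,160),(255,191),(191,192)],40); print('tile',((ey[:,:2]-org)@M).round(1).tolist())
h=cv2.cvtColor(im,cv2.COLOR_BGR2HSV); m=(im.max(2)<45).astype('u1'); m[:,:315]=0;m[:,345:]=0;m[:185]=0;m[215:]=0
k,l,st,c=cv2.connectedComponentsWithStats(m); print(st[1:],c[1:])
y,x=np.where(m)
C=c[1+st[1:,4].argmax()]
print('knob mid',plane(w,[C],72),'top',plane(w,[(C[0],C[1])],91), ((plane(w,[C],72)[0][:2]-org)@M))
m=cv2.inRange(h,(5,140,60),(20,255,255));k,l,st,c=cv2.connectedComponentsWithStats(m)
for i in range(1,k):
    if st[i,4]>40: print(st[i],c[i],plane(w,[c[i]],35).round(1))
crop=cv2.resize(im[170:220,30:110],None,fx=8,fy=8,interpolation=cv2.INTER_CUBIC); cv2.imwrite('pics/cs.png',crop)
E
```

```text
jig [486.8  14.6] 9.33 [[79.2, 73.8], [77.9, -193.2], [-58.2, -192.9], [-58.8, 72.3]]
axis [ 511.13553738 -133.39986017] hub [[ 511.2013888  -132.29807043   53.        ]]
tile [[11.9, 36.1], [11.6, -37.5], [-23.4, -36.3], [-24.4, 36.4]]
[[319 190  18  24 343]] [[327.85714286 201.49271137]]
knob mid [[ 479.57754494 -105.76554086   72.        ]] top [[ 484.95478216 -104.21343674   91.        ]] [ -26.6589445  -117.61384295]
[  0 187  21  16 120] [  8.99166667 193.64166667] [[419.5 257.9  35. ]]
[ 63 230  30  15 143] [ 77.47552448 236.44755245] [[377.3 183.1  35. ]]
[ 52 240  21  11 115] [ 61.02608696 244.94782609] [[362.5 204.   35. ]]
```

>>> step_arm --turn '[[0,0,0],[0,0,0],[0,0,0],[0,0,0],[0,0,0],[0,0,0]]' --linear '[[-0.004,0.005,0.02],[-0.004,0.005,0.03],[0,0,0.03],[0,0,0.03],[0,0,0.03],[0,0,0]]' --gripper '[1,1,1,1,1,1]'

```text
clock: 2.12
tool_pos: [481.0, -112.5, 61.2]
tcp_rot: [179.8, -0.3, 9.1]
force: [-0.9, 0.8, -1.1]
finger_gap: 85.2
```

```bash
python3 - <<'E'
from h import *
T=tool(); im=optics.read_camera('wrist'); np.save('T2.npy',T); cv2.imwrite('pics/w2.png',im); print(T.round(3)[:3,3])
E
```

```text
[ 480.99  -112.459   61.165]
```

View pics/w2.png

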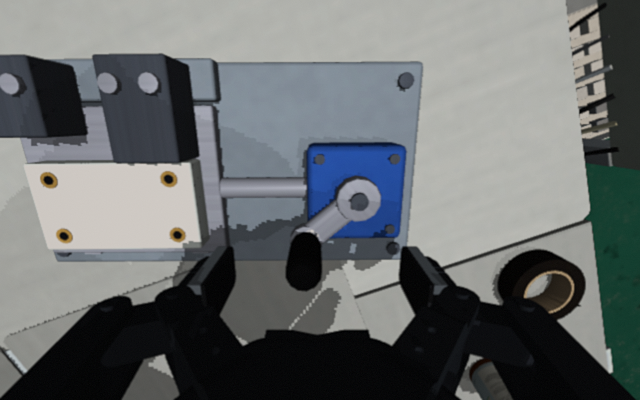

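The knob is at (304,262) between the open fingers, left of centre. The TCP needs about 7 mm toward +y, as I estimated. I'll check the axis and knob from this close view, then close.

```bash
python3 - <<'E'
from h import *
T=np.load('T2.npy'); w=cam('wrist',T)
print('hub',plane(w,[(358,200)],53),'knob bottom',plane(w,[(305,236)],53),'top',plane(w,[(303,279)],91),'mid',plane(w,[(304,262)],72))
print('gearbox ctr',plane(w,[(307,142),(406,145),(402,238),(310,240)],40).round(1),'corner hole',plane(w,[(406,80)],12))
print('TCP px',proj(w,[T[:3,3],T[:3,3]+[0,0,19]]))
E
```

```text
hub [[ 511.28199694 -130.97190078   53.        ]] knob bottom [[ 484.95115709 -104.6233528    53.        ]] top [[ 480.02030513 -105.84396222   91.        ]] mid [[ 478.40568739 -105.76660712   72.        ]]
gearbox ctr [[ 537.6  -97.6   40. ]
 [ 544.9 -154.6   40. ]
 [ 487.6 -166.3   40. ]
 [ 477.2 -108.5   40. ]] corner hole [[ 583.99303416 -153.83248431   12.        ]]
TCP px [[317.22596094 250.20991884]
 [317.42640834 267.23649223]]
```

>>> step_arm --turn '[[0,0,0],[0,0,0],[0,0,0],[0,0,0],[0,0,0],[0,0,0],[0,0,0],[0,0,0]]' --linear '[[0,-0.007,0],[0,0,0],[0,0,0],[0,0,0],[0,0,0],[0,0,0],[0,0,0],[0,0,0]]' --gripper '[1,0,0,0,0,0,0,0]' --newtons 40

```text
clock: 2.83
tool_pos: [486.7, -109.3, 74.1]
tcp_rot: [179.2, -1.2, 9.0]
force: [0.6, -0.8, -3.0]
finger_gap: 15.9
```

```bash
python3 - <<'E'
from h import *
T=tool(); im=optics.read_camera('wrist'); s=optics.read_camera('side'); np.save('T3.npy',T); 
a=cv2.resize(im[150:350,180:460],None,fx=2,fy=2); b=cv2.resize(s[120:220,280:400],None,fx=2*2,fy=4)[:400,:]
cv2.imwrite('pics/w3.png',np.vstack([np.hstack([a,cv2.resize(b,(240*1,200))[:0] if 0 else np.zeros((400,0,3),'u1')]),]) ); 
cv2.imwrite('pics/w3.png',np.hstack([cv2.resize(a,(480,343)),cv2.resize(s[120:230,280:390],(320,343))])[:,:800])
print(T.round(3)[:3,3],sensors.state()['force'],sensors.state()['finger_gap'])
E
```

```text
[ 486.71  -109.343   74.101] [-0.23744306  1.30765123 -1.01406721] 15.90149598073996
```

View pics/w3.png

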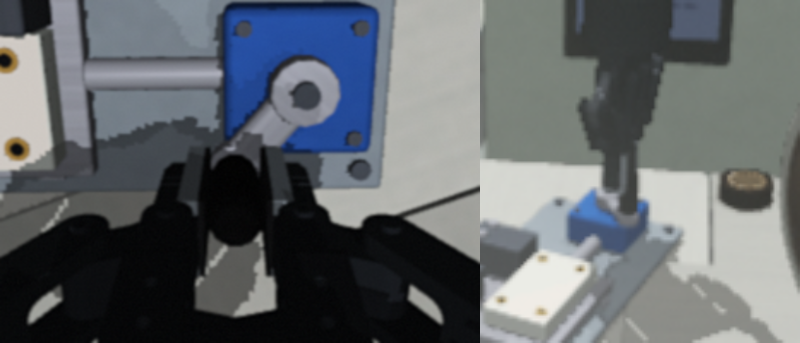

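```bash
python3 - <<'E'
from h import *
T=np.load('T3.npy'); w=cam('wrist',T); f=lambda u,v:(180+u/1.714,150+v/1.714)
print('hub',plane(w,[f(305,92)],53),'knob top far edge',plane(w,[f(235,243)],91),'knob base far',plane(w,[f(235,155)],53))
print(sensors.state()['qpos'].round(1),sensors.state()['wrist_torque'])
for z in (53,72,91): print(z,(proj(w,[[480.5,-105.5,z]])[0]-[180,150])*1.714, (proj(w,[[486.7,-109.3,z]])[0]-[180,150])*1.714)
E
```

```text
hub [[ 511.57105993 -131.20068749   53.        ]] knob top far edge [[ 471.35223653 -111.43829136   91.        ]] knob base far [[ 483.67107343 -110.08664698   53.        ]]
[-26.6   7.6 112.4   0.   58.6  54.4] [ 0.13908126  0.09292632 -0.02042847]
53 [221.5527406 161.0862257] [234.18007575 147.20382424]
72 [220.8863953  184.30954802] [234.97022497 169.02020574]
91 [220.04740744 213.55522028] [235.96733528 196.54994578]
```

The fingers hold the knob, but near their tips: the TCP crept up 13 mm and about 8 mm toward the hub. I'll reopen and reseat slightly higher.

>>> step_arm --turn '[[0,0,0],[0,0,0],[0,0,0],[0,0,0]]' --linear '[[0,0,0],[0,0,0],[-0.008,0,0],[0,0,0.006]]' --gripper '[0.6,0.6,0.6,0.6]'

```text
clock: 3.27
tool_pos: [479.9, -111.8, 68.9]
tcp_rot: [179.0, -1.3, 9.1]
force: [0.4, -0.3, 0.7]
finger_gap: 51.4
```

>>> step_arm --turn '[[0,0,0],[0,0,0]]' --linear '[[0,0,0],[0,0,0]]' --gripper '[0.4,0.2]' --newtons 25

```text
clock: 3.43
tool_pos: [478.8, -111.7, 67.7]
tcp_rot: [179.1, -1.2, 9.0]
force: [-0.1, 0.3, -0.2]
finger_gap: 27.7
```

>>> step_arm --turn '[[0,0,0],[0,0,0]]' --linear '[[0,0,0],[0,0,0]]' --gripper '[0.15,0.1]'

```text
clock: 3.6
tool_pos: [478.4, -111.6, 67.5]
tcp_rot: [179.1, -1.2, 9.0]
force: [-0.2, -0.7, 2.4]
finger_gap: 17.0
```

>>> step_arm --turn '[[0,0,0],[0,0,0]]' --linear '[[0,0,0],[0,0,0]]' --gripper '[0.1,0.1]'

```text
clock: 3.77
tool_pos: [478.4, -111.5, 67.6]
tcp_rot: [179.1, -1.2, 9.0]
force: [-0.6, -0.0, 0.1]
finger_gap: 16.7
```

>>> step_arm --turn '[[0,0,0],[0,0,0],[0,0,0],[0,0,0]]' --linear '[[0.0106,-0.0089,0],[0.013,-0.0048,0],[0.0139,0,0],[0.013,0.0048,0]]' --gripper '[0.1,0.1,0.1,0.1]'

```text
clock: 4.1
tool_pos: [523.8, -92.7, 67.5]
tcp_rot: [179.4, -0.7, 9.0]
force: [-3.0, -1.2, 0.5]
finger_gap: 16.9
```

```bash
cat > k.py <<'E'
from h import *
a=np.radians(9.1);M=np.array([[np.cos(a),-np.sin(a)],[np.sin(a),np.cos(a)]]);AX=np.array([511.3,-131.5]);ORG=AX-M@[0,-150]
if __name__=='__main__':
    s=sensors.state();p=(s['tool_pos'][:2]-AX)@M
    print('jig rel',p.round(1),'r',np.hypot(*p).round(1),'th',np.degrees(np.arctan2(p[1],-p[0])).round(1)%360,s['force'].round(1),s['finger_gap'])
E
python3 k.py
```

```text
jig rel [18.5 36.3] r 40.8 th 117.0 [-3.  -1.2  0.5] 16.89360934063511
```

>>> step_arm --turn '[[0,0,0],[0,0,0],[0,0,0],[0,0,0],[0,0,0],[0,0,0],[0,0,0],[0,0,0]]' --linear '[[0.011,0.0089,0],[0.007,0.012,0],[0.0024,0.0137,0],[-0.0024,0.0137,0],[-0.007,0.012,0],[-0.0106,0.0089,0],[-0.013,0.0048,0],[-0.0139,0,0]]' --gripper '[0.1,0.1,0.1,0.1,0.1,0.1,0.1,0.1]'

```text
clock: 4.77
tool_pos: [515.3, -171.6, 67.5]
tcp_rot: [179.6, -1.2, 9.1]
force: [2.4, 8.3, 2.7]
finger_gap: 16.5
```

```bash
python3 k.py
```

```text
jig rel [ -2.4 -40.2] r 40.3 th 273.5 [2.4 8.3 2.7] 16.459630043838807
```

>>> step_arm --turn '[[0,0,0],[0,0,0],[0,0,0],[0,0,0],[0,0,0],[0,0,0],[0,0,0],[0,0,0]]' --linear '[[-0.0134,-0.0036,0],[-0.0114,-0.008,0],[-0.008,-0.0114,0],[-0.0036,-0.0134,0],[0.0012,-0.0138,0],[0.0059,-0.0126,0],[0.0098,-0.0098,0],[0.0126,-0.0059,0]]' --gripper '[0.1,0.1,0.1,0.1,0.1,0.1,0.1,0.1]'

```text
clock: 5.43
tool_pos: [492.7, -97.0, 67.6]
tcp_rot: [179.6, -1.5, 8.5]
force: [-1.8, -1.8, 0.4]
finger_gap: 16.7
```

```bash
python3 k.py
```

```text
jig rel [-12.9  37. ] r 39.2 th 70.8 [-1.8 -1.8  0.4] 16.663647142293108
```

>>> step_arm --turn '[[0,0,0],[0,0,0],[0,0,0],[0,0,0],[0,0,0],[0,0,0],[0,0,0],[0,0,0],[0,0,0],[0,0,0]]' --linear '[[0.0137,-0.0022,0],[0.0136,0.0027,0],[0.0119,0.0072,0],[0.0087,0.0108,0],[0.0045,0.0131,0],[-0.0002,0.0139,0],[-0.005,0.013,0],[-0.0091,0.0105,0],[-0.0122,0.0067,0],[-0.0137,0.0022,0]]' --gripper '[0.1,0.1,0.1,0.1,0.1,0.1,0.1,0.1,0.1,0.1]'

```text
clock: 6.27
tool_pos: [524.8, -169.7, 67.6]
tcp_rot: [179.7, -1.9, 8.9]
force: [2.7, 1.0, -1.2]
finger_gap: 16.7
```

```bash
python3 k.py
```

```text
jig rel [  7.2 -39.8] r 40.5 th 259.7 [ 2.7  1.  -1.2] 16.70166790766222
```

>>> step_arm --turn '[[0,0,0],[0,0,0],[0,0,0],[0,0,0],[0,0,0],[0,0,0],[0,0,0],[0,0,0]]' --linear '[[-0.0139,0,0],[-0.0131,-0.0048,0],[-0.0106,-0.0089,0],[-0.007,-0.012,0],[-0.0024,-0.01,0],[0,-0.006,0],[0,-0.005,0],[0,-0.005,0]]' --gripper '[0.1,0.1,0.1,0.1,0.1,0.1,0.1,0.1]'

```text
clock: 6.93
tool_pos: [473.9, -136.5, 68.3]
tcp_rot: [178.1, -2.6, 8.9]
force: [3.6, -25.0, -16.2]
finger_gap: 17.3
```

```bash
python3 k.py
```

```text
jig rel [-37.7   1. ] r 37.7 th 1.4 [  3.6 -25.  -16.2] 17.29507734127309
```

Crank is at the end stop (reaction about 25 N). Release, rise.

>>> step_arm --turn '[[0,0,0],[0,0,0],[0,0,0],[0,0,0],[0,0,0],[0,0,0],[0,0,0],[0,0,0]]' --linear '[[0,0,0],[0,0,0],[0,0,-0.004],[0,0,-0.02],[0,0,-0.03],[0,0,-0.03],[0,0,-0.03],[0,0,0]]' --gripper '[0.5,0.6,0.6,0.6,0.6,0.6,0.6,0.6]'

```text
clock: 7.6
tool_pos: [465.5, -131.4, 185.4]
tcp_rot: [178.4, -1.9, 9.0]
force: [1.3, -1.0, 0.7]
finger_gap: 51.1
```

```bash
cat > go.py <<'E'
# usage: go.py x y z yaw -> tool-axis turn & linear to get there
import sys; from h import *
x,y,z,w=map(float,sys.argv[1:]); T=tool(); D=R.from_euler('xyz',[180,0,w],degrees=True).as_matrix()
print('turn',R.from_matrix(T[:3,:3].T@D).as_rotvec().round(4),'lin(now axes)',(T[:3,:3].T@(np.array([x,y,z])-T[:3,3])).round(1),'lin(after turn)',(D.T@(np.array([x,y,z])-T[:3,3])).round(1), sensors.state()['force'].round(1))
E
python3 go.py 371 192 190 9.1; python3 - <<'E'
from h import *
im=optics.read_camera('top');cv2.imwrite('pics/top1.png',im)
E
```

```text
turn [ 0.0286 -0.0334 -0.0022] lin(now axes) [ -42.5 -333.9  -15.5] lin(after turn) [ -42.1 -334.2   -4.6] [ 1.3 -1.   0.7]
```

>>> step_arm --turn '[[0.0286,-0.0334,0],[0,0,0],[0,0,0],[0,0,0],[0,0,0],[0,0,0],[0,0,0],[0,0,0],[0,0,0],[0,0,0],[0,0,0],[0,0,0]]' --linear '[[0,0,0],[-0.0042,-0.0334,-0.001],[-0.0042,-0.0334,-0.001],[-0.0042,-0.0334,-0.001],[-0.0042,-0.0334,-0.001],[-0.0042,-0.0334,-0.001],[-0.0042,-0.0334,-0.001],[-0.0042,-0.0334,0],[-0.0042,-0.0334,0],[-0.0042,-0.0334,0],[-0.0042,-0.025,0],[0,0,0]]' --gripper '[0.7,0.7,0.7,0.7,0.7,0.7,0.7,0.7,0.7,0.7,0.7,0.7]'

```text
clock: 8.65
tool_pos: [359.4, 199.7, 181.5]
tcp_rot: [-179.3, 1.6, 8.8]
force: [0.0, -0.3, -0.2]
finger_gap: 59.7
```

```bash
python3 - <<'E'
from h import *
T=tool(); im=optics.read_camera('wrist'); np.save('T4.npy',T); print(T.round(3))
cv2.imwrite('pics/w4full.png',im)
t=cv2.imread('pics/top1.png')[145:260,285:405]
a=cv2.resize(im[120:320,200:440],(480,400),interpolation=cv2.INTER_CUBIC); b=cv2.resize(t,(320,307),interpolation=cv2.INTER_CUBIC)
o=np.zeros((400,800,3),'u1'); o[:,:480]=a; o[:307,480:]=b; cv2.imwrite('pics/w4.png',o)
E
```

```text
[[ 9.88000e-01  1.52000e-01 -3.00000e-02  3.59351e+02]
 [ 1.52000e-01 -9.88000e-01  8.00000e-03  1.99711e+02]
 [-2.80000e-02 -1.30000e-02 -1.00000e+00  1.81467e+02]
 [ 0.00000e+00  0.00000e+00  0.00000e+00  1.00000e+00]]
```

View pics/w4.png

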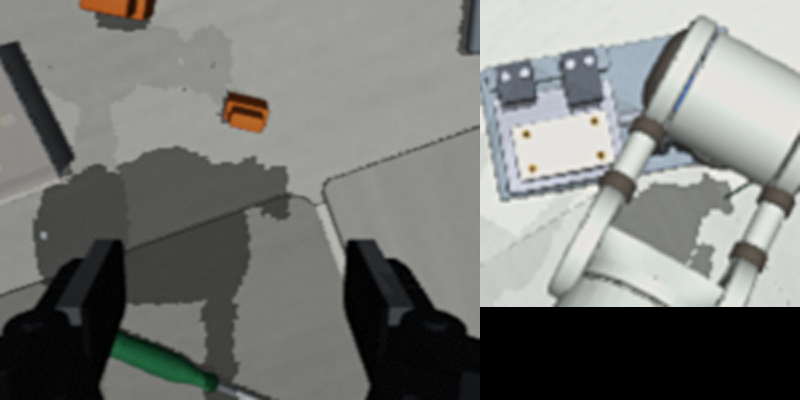

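The wrist crop shows the chosen spacer at crop (246,112), i.e. full image (323,176), slightly rotated. The top view shows the bed moved back and the gap open in front of the short stop. I'll measure the spacer pose.

```bash
python3 - <<'E'
from h import *
T=np.load('T4.npy'); w=cam('wrist',T); im=cv2.imread('pics/w4full.png'); h=cv2.cvtColor(im,cv2.COLOR_BGR2HSV)
sub=h[160:192,305:340]; m=cv2.inRange(sub,(3,140,60),(22,255,255))
print('\n'.join(' '.join('%3d'%(v if mm else 0) for v,mm in zip(r,q)) for r,q in zip(sub[5:29,4:32,2],m[5:29,4:32])))
print('cam',w[2][:3,3])
E
```

```text
0   0   0   0   0   0   0   0   0   0   0   0   0   0   0   0   0   0   0   0   0   0   0   0   0   0   0   0
  0   0   0   0   0   0   0   0   0   0   0   0   0   0   0   0   0   0   0   0   0   0   0   0   0   0   0   0
  0   0   0   0   0   0   0   0  61  66   0   0   0   0   0   0   0   0   0   0   0   0   0   0   0   0   0   0
  0   0   0   0   0   0   0   0   0   0   0   0  61  65   0   0   0   0   0   0   0   0   0   0   0   0   0   0
  0   0   0   0   0  62  62   0   0   0   0   0   0   0   0   0  60  65   0   0   0   0   0   0   0   0   0   0
  0   0   0   0  74 103 109  96  86  76  66  60   0   0   0   0   0   0   0   0   0  65   0   0   0   0   0   0
  0   0   0   0 107 155 171 158 139 123 112 100  94  82  68  61   0  60   0   0   0   0   0  63   0   0   0   0
  0   0   0   0 131 174 177 153 138 144 151 149 144 134 114 105  99  88  71  65  61   0   0  60   0   0   0   0
  0   0   0   0 141 175 155 109  79  86  97 105 125 145 154 156 153 137 118 109 102  89  74  64   0   0   0   0
  0   0   0   0 150 172 133  73   0   0   0  61  72  86  99 109 125 134 145 154 155 140 121 10
[... 930 characters left out ...]
  0   0   0   0   0 167 165 168 173 176 178 178 178 179 178 179 179 172 160   0   0   0   0   0
  0   0   0   0   0   0   0   0   0   0   0   0   0 168 168 169 174 177 178 179 176 159   0   0   0   0   0   0
  0   0   0   0   0   0   0   0   0   0   0   0   0   0   0   0   0 169 171 171 166   0   0   0   0   0   0   0
  0   0   0   0   0   0   0   0   0   0   0   0   0   0   0   0   0   0   0   0   0   0   0   0   0   0   0   0
  0   0   0   0   0   0   0   0   0   0   0   0   0   0   0   0   0   0   0   0   0   0   0   0   0   0   0   0
  0   0   0   0   0   0   0   0   0   0   0   0   0   0   0   0   0   0   0   0   0   0   0   0   0   0   0   0
cam [433.08530386 209.46019201 321.84736297]
```

```bash
python3 - <<'E'
from h import *
T=np.load('T4.npy'); w=cam('wrist',T)
c=np.array([(6.6,11.6),(21.8,15.0),(21,20.5),(5.8,17.4)])+[309,165]
P=plane(w,c,60)[:,:2]; print(P.round(1),P.mean(0).round(1)); 
d=(P[0]-P[1]+P[3]-P[2])/2; print('len22',np.hypot(*d),'yaw of y axis-90',np.degrees(np.arctan2(d[1],d[0]))-90,'10:',np.linalg.norm(P[0]-P[3]),np.linalg.norm(P[1]-P[2]))
E
python3 go.py 377 192 120 9.1
```

```text
[[373.3 204.8]
 [372.3 189.8]
 [366.7 189.6]
 [367.5 204.7]] [370.  197.2]
len22 15.05359642912846 yaw of y axis-90 -3.5126182455237256 10: 5.796318626671279 5.525969261464365
turn [-0.0116  0.0282 -0.0062] lin(now axes) [17.8  9.5 60.7] lin(after turn) [16.   8.9 61.3] [-0.1 -0.5 -0.5]
```

The tab measures only 15 × 6 mm at z = 60, so this is the small spacer and my earlier height estimate was off. The other one, at about (420,264), should be the right size. I'll move above it and verify.

>>> step_arm --turn '[[-0.012,0.028,0],[0,0,0],[0,0,0],[0,0,0]]' --linear '[[0,0,0],[0.03,-0.027,0],[0.03,-0.027,0],[0,0,0]]' --gripper '[0.7,0.7,0.7,0.7]'

```text
clock: 9.03
tool_pos: [405.4, 257.9, 174.3]
tcp_rot: [179.7, 0.4, 8.5]
force: [0.1, -0.5, -0.2]
finger_gap: 59.5
```

```bash
python3 - <<'E'
from h import *
T=tool(); im=optics.read_camera('wrist'); np.save('T5.npy',T); print(T.round(3)[:3,3])
cv2.imwrite('pics/w5full.png',im)
h=cv2.cvtColor(im,cv2.COLOR_BGR2HSV); m=cv2.inRange(h,(3,140,60),(22,255,255));k,l,st,c=cv2.connectedComponentsWithStats(m)
b=[i for i in range(1,k) if st[i,4]>80]; w=cam('wrist',T)
for i in b: print(st[i],c[i],plane(w,[c[i]],45).round(0))
i=max(b,key=lambda i:st[i,4]); x,y=c[i].astype(int); print('crop origin',x-40,y-30)
cv2.imwrite('pics/w5.png',cv2.resize(im[y-30:y+30,x-40:x+40],None,fx=10,fy=10,interpolation=cv2.INTER_CUBIC))
E
```

```text
[405.411 257.932 174.323]
[291 165  30  25 547] [305.66361974 177.14808044] [[419. 270.  45.]]
[354 216  23  24 350] [365.61142857 227.42857143] [[374. 201.  45.]]
crop origin 265 147
```

View pics/w5.png

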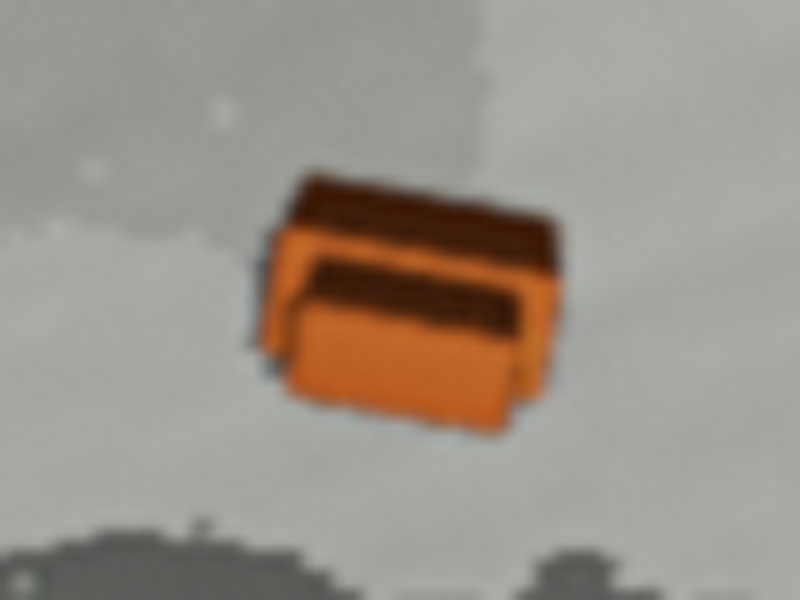

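The close crop shows the bigger spacer, with tab top corners at crop (297,303), (522,335), (505,433), (287,397).

```bash
python3 - <<'E'
from h import *
T=np.load('T5.npy'); w=cam('wrist',T)
f=lambda L:np.array(L)/10+[265-.45,147-.45]
P=plane(w,f([(297,303),(522,335),(505,433),(287,397)]),60)[:,:2]; print(P.mean(0).round(1)); 
d=(P[0]-P[1]+P[3]-P[2])/2; print('len22',np.hypot(*d),'yaw',np.degrees(np.arctan2(d[1],d[0]))-90,'10:',np.linalg.norm(P[0]-P[3]),np.linalg.norm(P[1]-P[2]))
Q=plane(w,f([(283,225),(560,272)]),36)[:,:2]; d=Q[0]-Q[1]; print('foot30',np.hypot(*d),np.degrees(np.arctan2(d[1],d[0]))-90)
E
python3 go.py 415 263 98 0
```

```text
[415.8 270.4]
len22 21.113310560281963 yaw -0.5869169270755492 10: 9.124008322726844 9.644115415728425
foot30 28.59595131390303 -1.369226611065173
turn [0.008  0.0082 0.149 ] lin(now axes) [12.4 -5.5 76.6] lin(after turn) [10.9 -6.6 76.7] [-0.3  0.   0.2]
```

The size matches (21 × 9.4 mm tab, 28.6 mm foot), so this is the right spacer, with yaw about -1°. Turn and descend.

>>> step_arm --turn '[[0.008,0.008,0.083],[0,0,0.083],[0,0,0],[0,0,0],[0,0,0],[0,0,0]]' --linear '[[0,0,0],[0,0,0],[0.01,-0.0127,0.02],[0,0,0.025],[0,0,0.025],[0,0,0]]' --gripper '[0.7,0.7,0.7,0.7,0.7,0.7]'

```text
clock: 9.58
tool_pos: [416.7, 262.1, 103.7]
tcp_rot: [179.9, -0.3, -1.9]
force: [0.3, 0.8, -0.6]
finger_gap: 59.3
```

```bash
python3 go.py 415.8 270.4 41 -1
```

```text
turn [ 0.0024 -0.006  -0.0159] lin(now axes) [-1.6 -8.4 62.7] lin(after turn) [-1.1 -8.3 62.7] [ 0.3  0.8 -0.6]
```

>>> step_arm --turn '[[0.002,-0.006,-0.016],[0,0,0],[0,0,0],[0,0,0]]' --linear '[[-0.001,-0.0085,0],[0,0,0.03],[0,0,0.025],[0,0,0]]' --gripper '[0.7,0.7,0.7,0.7]'

```text
clock: 9.92
tool_pos: [419.6, 270.1, 53.1]
tcp_rot: [-179.9, -0.4, -1.1]
force: [-0.3, 0.1, -1.0]
finger_gap: 59.7
```

```bash
python3 go.py 415.8 270.4 41 -1; python3 - <<'E'
from h import *
T=tool(); im=optics.read_camera('wrist'); np.save('T6.npy',T); w=cam('wrist',T)
h=cv2.cvtColor(im,cv2.COLOR_BGR2HSV); m=cv2.inRange(h,(3,140,60),(22,255,255));k,l,st,c=cv2.connectedComponentsWithStats(m)
for i in range(1,k):
    if st[i,4]>80: print(st[i],c[i],plane(w,[c[i]],60).round(1))
P=np.array([415.8,270.4]); print('pred tab top',proj(w,[[P[0]+a,P[1]+b,60] for a in(5,-5) for b in (11,-11)]).round(0).tolist())
g=h[:,:,2]; 
cv2.imwrite('pics/w6.png',im)
E
```

```text
turn [-0.002  -0.0074 -0.0012] lin(now axes) [-3.8 -0.2 12.1] lin(after turn) [-3.8 -0.2 12.1] [-0.3  0.1 -1. ]
[ 294  217   47   53 1731] [317.49451184 241.81917966] [[427.8 269.7  60. ]]
pred tab top [[296.0, 254.0], [337.0, 253.0], [297.0, 271.0], [337.0, 270.0]]
```

View pics/w6.png

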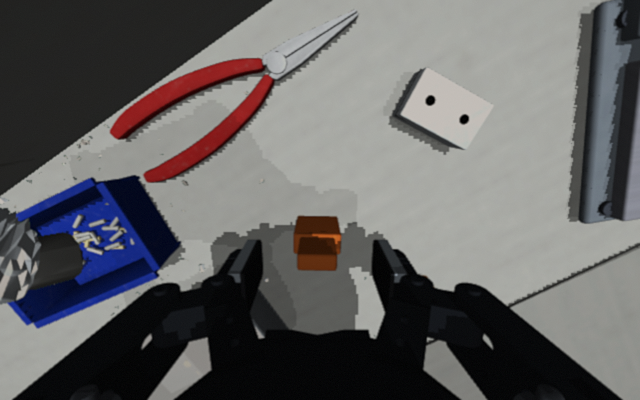

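The spacer is at (317,243), centred between the fingers, and the predicted tab outline matches. Go down and close gradually.

>>> step_arm --turn '[[0,0,0],[0,0,0],[0,0,0],[0,0,0],[0,0,0],[0,0,0],[0,0,0]]' --linear '[[-0.004,0,0],[0,0,0.012],[0,0,0],[0,0,0],[0,0,0],[0,0,0],[0,0,0]]' --gripper '[0.7,0.7,0.5,0.35,0.3,0.25,0.2]' --newtons 25

```text
clock: 10.55
tool_pos: [422.3, 272.8, 51.3]
tcp_rot: [-179.6, -1.3, -1.0]
force: [0.8, -0.1, -1.8]
finger_gap: 21.0
```

>>> step_arm --turn '[[0,0,0],[0,0,0],[0,0,0]]' --linear '[[0,0,0],[0,0,0],[0,0,0]]' --gripper '[0.15,0.15,0.15]'

```text
clock: 10.8
tool_pos: [422.5, 272.8, 51.6]
tcp_rot: [-179.6, -1.3, -1.0]
force: [-0.5, 0.0, -0.5]
finger_gap: 21.0
```

The TCP crept again while closing (x +6, z +10). I'll reopen a little and recentre, watching force.

>>> step_arm --turn '[[0,0,0],[0,0,0],[0,0.015,0]]' --linear '[[0,0,0],[0,0,0],[-0.006,0,0]]' --gripper '[0.5,0.5,0.5]'

```text
clock: 11.05
tool_pos: [418.0, 273.0, 52.0]
tcp_rot: [-179.5, -2.3, -1.1]
force: [-0.0, 0.5, 0.3]
finger_gap: 43.2
```

```bash
cat > o.py <<'E'
from h import *
T=tool(); im=optics.read_camera('wrist'); w=cam('wrist',T); s=sensors.state()
print(T[:3,3].round(1),s['tcp_rot'].round(1),s['force'].round(1),s['finger_gap'].round(1))
h=cv2.cvtColor(im,cv2.COLOR_BGR2HSV); m=cv2.inRange(h,(3,140,40),(22,255,255));k,l,st,c=cv2.connectedComponentsWithStats(m)
i=1+st[1:,4].argmax(); x,y,a,b,n=st[i]; print(st[i],c[i].round(1))
print('V down column', h[y-2:y+b+2,int(c[i][0]),2].tolist())
r=[m[j].nonzero()[0][[0,-1]].tolist() if m[j].any() else 0 for j in range(y,y+b,3)]; print('rows',r)
print('tab far/near top edge world x at z60',plane(w,[(c[i][0],y+b)],60).round(1))
E
python3 o.py
```

```text
Traceback (most recent call last):
  File "o.py", line 3, in <module>
    print(T[:3,3].round(1),s['tcp_rot'].round(1),s['force'].round(1),s['finger_gap'].round(1))
                                                                     ^^^^^^^^^^^^^^^^^^^^^
AttributeError: 'float' object has no attribute 'round'
```

>>> step_arm --turn '[[0,0,0],[0,0,0]]' --linear '[[0,0,0.004],[0,0,0]]' --gripper '[0.5,0.5]'

```text
clock: 11.27
tool_pos: [414.0, 273.0, 46.6]
tcp_rot: [-179.6, -2.2, -1.0]
force: [-0.5, -0.4, -0.1]
finger_gap: 42.5
```

```bash
sed -i "s/s\['finger_gap'\].round(1)/round(s['finger_gap'],1)/" o.py; python3 o.py; python3 go.py 415.8 270.4 43 -1
```

```text
[414.  273.   46.6] [-179.6   -2.2   -1. ] [ 0.  -0.1 -0.6] 42.6
[ 297  213   50   52 2351] [321.3 238.2]
V down column [143, 92, 63, 62, 62, 63, 62, 62, 61, 63, 64, 64, 62, 64, 62, 62, 75, 119, 170, 189, 172, 92, 56, 63, 62, 64, 62, 64, 63, 63, 63, 61, 63, 63, 64, 65, 94, 142, 168, 180, 187, 188, 172, 115, 90, 93, 95, 94, 93, 95, 94, 94, 92, 84, 85, 90]
rows [[302, 340], [301, 341], [300, 342], [299, 343], [298, 344], [298, 345], [297, 346], [297, 346], [297, 346], [297, 345], [297, 345], [297, 345], [300, 343], [301, 342], [301, 342], [301, 342], [301, 341], [307, 340]]
tab far/near top edge world x at z60 [[411.6 270.8  60. ]]
turn [-0.0074 -0.0384  0.0003] lin(now axes) [1.4 2.7 4. ] lin(after turn) [1.6 2.7 4. ] [ 0.  -0.1 -0.6]
```

>>> step_arm --turn '[[-0.007,-0.038,0],[0,0,0],[0,0,0]]' --linear '[[0.0015,0.0027,0],[0,0,0],[0,0,0]]' --gripper '[0.5,0.4,0.3]'

```text
clock: 11.57
tool_pos: [415.3, 270.4, 46.7]
tcp_rot: [-180.0, 0.0, -1.0]
force: [-0.4, 1.0, -0.4]
finger_gap: 25.8
```

>>> step_arm --turn '[[0,0,0],[0,0,0]]' --linear '[[0,0,0],[0,0,0]]' --gripper '[0.25,0.22]'

```text
clock: 11.73
tool_pos: [415.6, 270.5, 46.9]
tcp_rot: [-180.0, -0.1, -1.0]
force: [0.4, 0.6, 0.8]
finger_gap: 21.3
```

>>> step_arm --turn '[[0,0,0],[0,0,0]]' --linear '[[0,0,0],[0,0,0]]' --gripper '[0.18,0.18]'

```text
clock: 11.9
tool_pos: [415.4, 270.6, 46.9]
tcp_rot: [-180.0, -0.1, -1.0]
force: [0.1, -0.7, -0.3]
finger_gap: 21.2
```

```bash
python3 o.py
```

```text
[415.4 270.6  46.9] [-1.8e+02 -1.0e-01 -1.0e+00] [-0.6 -0.1  0.6] 21.2
[ 293  212   49   56 2307] [316.9 239.4]
V down column [149, 123, 74, 59, 62, 62, 62, 62, 63, 63, 63, 62, 64, 64, 65, 65, 65, 65, 61, 80, 129, 171, 182, 147, 81, 59, 62, 63, 63, 59, 50, 45, 46, 46, 47, 46, 47, 47, 46, 46, 50, 63, 80, 88, 95, 95, 95, 95, 95, 94, 92, 94, 94, 92, 94, 92, 89, 84, 82, 88]
rows [[298, 302], [297, 337], [297, 338], [295, 338], [295, 339], [294, 339], [293, 341], [293, 341], [298, 336], [299, 335], [299, 335], [298, 335], [298, 336], [297, 337], [297, 337], [297, 337], [297, 337], [297, 337], [297, 337]]
tab far/near top edge world x at z60 [[411.7 270.7  60. ]]
```

Firm grip (gap 21.2, no creep). Lift, turn to the jig's yaw, and travel above the gap.

>>> step_arm --turn '[[0,0,0],[0,0,0],[0,0,0],[0,0,-0.088],[0,0,-0.088],[0,0,0],[0,0,0]]' --linear '[[0,0,0],[0,0,-0.015],[0,0,-0.025],[0,0,-0.025],[0,0,-0.02],[0,0,0],[0,0,0]]' --gripper '[0.15,0.15,0.15,0.15,0.15,0.15,0.15]' --newtons 40

```text
clock: 12.53
tool_pos: [412.0, 269.9, 132.4]
tcp_rot: [180.0, 0.3, 9.5]
force: [-1.2, 0.8, -1.1]
finger_gap: 20.3
```

```bash
python3 o.py; python3 go.py 505.9 54 132 9.1
```

```text
[412.  269.9 132.4] [180.    0.3   9.5] [-0.5 -0.3  0.6] 20.3
[ 293  212   49   56 2291] [316.9 239.3]
V down column [95, 87, 67, 61, 61, 62, 62, 61, 62, 62, 62, 63, 62, 62, 64, 63, 64, 64, 60, 78, 131, 174, 184, 150, 76, 44, 45, 47, 48, 46, 48, 46, 48, 47, 49, 48, 48, 48, 47, 47, 52, 67, 85, 91, 96, 96, 97, 96, 97, 95, 96, 94, 95, 93, 94, 93, 93, 86, 87, 92]
rows [[298, 304], [297, 337], [296, 338], [295, 339], [295, 339], [294, 340], [293, 341], [293, 341], [298, 335], [300, 378], [300, 388], [299, 390], [298, 392], [297, 394], [297, 394], [297, 393], [297, 394], [297, 396], [297, 395]]
tab far/near top edge world x at z60 [[359.5 261.3  60. ]]
turn [0.0003 0.0045 0.0066] lin(now axes) [ 56.8 228.5   0.3] lin(after turn) [ 58.3 228.1   0.5] [-0.5 -0.3  0.6]
```

>>> step_arm --turn '[[0,0.004,0.006],[0,0,0],[0,0,0],[0,0,0],[0,0,0],[0,0,0],[0,0,0],[0,0,0],[0,0,0]]' --linear '[[0,0,0],[0.0073,0.0285,0],[0.0073,0.0285,0],[0.0073,0.0285,0],[0.0073,0.0285,0],[0.0073,0.0285,0],[0.0073,0.0285,0],[0.0073,0.0285,0],[0,0,0]]' --gripper '[0.15,0.15,0.15,0.15,0.15,0.15,0.15,0.15,0.15]'

```text
clock: 13.33
tool_pos: [487.8, 73.5, 118.5]
tcp_rot: [-179.9, 1.1, 8.7]
force: [0.9, 0.3, -0.1]
finger_gap: 20.3
```

```bash
python3 - <<'E'
from h import *
T=tool(); im=optics.read_camera('wrist'); s=optics.read_camera('side'); np.save('T7.npy',T); print(T[:3,3].round(1),sensors.state()['tcp_rot'])
cv2.imwrite('pics/w7full.png',im); cv2.imwrite('pics/s7full.png',s)
o=np.zeros((520,800,3),'u1'); o[:500]=cv2.resize(im[60:310,120:520],(800,500),interpolation=cv2.INTER_CUBIC); cv2.imwrite('pics/w7.png',o)
E
```

```text
[487.8  73.5 118.5] [-179.76620693    1.26321647    8.81572693]
```

View pics/w7.png

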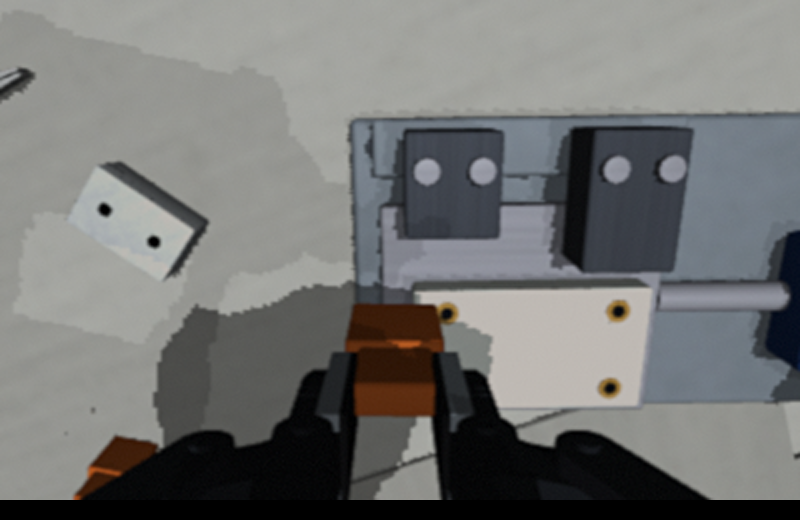

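The wrist view shows the short stop's front top edge at crop (405,238)–(500,240), the tile's rear top edge at (415,290)–(652,288), and the spacer held level and aligned. Computing the correction.

```bash
python3 - <<'E'
from h import *; from k import M,ORG
T=np.load('T7.npy'); w=cam('wrist',T); f=lambda L:np.array(L)/2+[120,60]
S=plane(w,f([(405,238),(500,240)]),54); t=plane(w,f([(415,291),(652,288)]),40); L=plane(w,f([(582,271),(673,271)]),54)
j=lambda P:((P[:,:2]-ORG)@M).round(1).tolist()
print('short',S.round(1).tolist(),j(S)); print('tile',t.round(1).tolist(),j(t)); print('long',j(L))
d=S[0]-S[1];e=t[0]-t[1]; print('yaw',np.degrees(np.arctan2(d[1],d[0]))-90,np.degrees(np.arctan2(e[1],e[0]))-90)
m=S.mean(0)[:2]; print('stop mid',m,'target12mm before',m-12*M[:,0])
E
python3 go.py 505.4 52.8 115 8.9
```

```text
short [[514.4, 73.5, 54.0], [519.0, 37.9, 54.0]] [[35.5, 51.9], [34.4, 16.0]]
tile [[489.6, 65.1, 40.0], [505.7, -31.9, 40.0]] [[9.7, 47.6], [10.2, -50.7]]
long [[21.9, -16.1], [21.7, -51.1]]
yaw 7.415758598204704 9.414065143551255
stop mid [516.69824613  55.69305077] target12mm before [504.84928045  53.79515396]
turn [-0.0041  0.022  -0.0015] lin(now axes) [15.8 26.8  2.5] lin(after turn) [15.7 26.8  3. ] [ 0.4  1.3 -0.9]
```

>>> step_arm --turn '[[-0.004,0.02,0],[0,0,0],[0,0,0]]' --linear '[[0,0,0],[0.015,0.026,0.003],[0,0,0]]' --gripper '[0.15,0.15,0.15]'

```text
clock: 13.68
tool_pos: [502.0, 56.5, 112.2]
tcp_rot: [-179.9, 0.2, 9.0]
force: [0.5, -0.3, -0.3]
finger_gap: 20.6
```

```bash
python3 go.py 504.5 53.7 71.5 9
```

```text
turn [-0.0017  0.0037 -0.0004] lin(now axes) [ 2.2  3.2 40.7] lin(after turn) [ 2.   3.2 40.7] [ 0.5 -0.3 -0.3]
```

>>> step_arm --turn '[[-0.002,0.004,0],[0,0,0],[0,0,0]]' --linear '[[0.002,0.003,0],[0,0,0.018],[0,0,0]]' --gripper '[0.15,0.15,0.15]'

```text
clock: 13.93
tool_pos: [502.9, 56.6, 92.8]
tcp_rot: [-180.0, -0.0, 9.1]
force: [-1.1, 0.2, -1.3]
finger_gap: 20.9
```

```bash
python3 go.py 504.5 53.7 71.5 9
```

```text
turn [-0.0003 -0.0006  0.0019] lin(now axes) [ 1.1  3.2 21.3] lin(after turn) [ 1.1  3.2 21.3] [-1.1  0.2 -1.3]
```

>>> step_arm --turn '[[0,0,0],[0,0,0],[0,0,0]]' --linear '[[0.001,0.004,0],[0,0,0.008],[0,0,0.006]]' --gripper '[0.15,0.15,0.15]'

```text
clock: 14.18
tool_pos: [505.1, 54.4, 80.0]
tcp_rot: [180.0, -0.2, 9.3]
force: [0.5, 0.7, -1.3]
finger_gap: 20.6
```

>>> step_arm --turn '[[0,0,0],[0,0,0]]' --linear '[[0,0,0.004],[0,0,0]]' --gripper '[0.15,0.15]'

```text
clock: 14.35
tool_pos: [504.4, 54.8, 74.7]
tcp_rot: [180.0, -0.2, 9.3]
force: [-0.6, 0.3, -1.1]
finger_gap: 21.1
```

>>> step_arm --turn '[[0,0,0],[0,0,0]]' --linear '[[0,0,0.002],[0,0,0]]' --gripper '[0.15,0.15]'

```text
clock: 14.52
tool_pos: [504.3, 55.0, 72.5]
tcp_rot: [180.0, -0.2, 9.3]
force: [-0.2, -0.5, -0.4]
finger_gap: 20.7
```

>>> step_arm --turn '[[0,0,0],[0,0,0]]' --linear '[[0,0,0.0015],[0,0,0]]' --gripper '[0.15,0.15]'

```text
clock: 14.68
tool_pos: [504.8, 54.9, 71.2]
tcp_rot: [180.0, -0.2, 9.3]
force: [0.3, 0.8, -0.3]
finger_gap: 20.5
```

```bash
python3 go.py 504.5 53.7 71 9;python3 o.py
```

```text
turn [ 0.0005 -0.0035  0.0053] lin(now axes) [-0.4  1.2  0.2] lin(after turn) [-0.4  1.2  0.2] [ 0.3  0.8 -0.3]
[504.8  54.9  71.2] [180.   -0.2   9.3] [ 0.1 -0.5  0.2] 20.6
[ 293  220   49   48 1975] [317.  242.7]
V down column [61, 50, 61, 65, 64, 63, 65, 64, 65, 63, 61, 76, 132, 173, 184, 151, 82, 58, 62, 60, 48, 48, 47, 48, 49, 47, 47, 49, 48, 48, 48, 47, 51, 68, 84, 92, 96, 97, 95, 97, 96, 96, 96, 95, 95, 95, 94, 95, 91, 90, 105, 130]
rows [[296, 338], [295, 339], [294, 339], [294, 340], [293, 341], [293, 341], [300, 334], [300, 334], [299, 335], [299, 335], [298, 336], [297, 337], [297, 426], [297, 427], [297, 426], [297, 423]]
tab far/near top edge world x at z60 [[487.4  52.2  60. ]]
```

>>> step_arm --turn '[[0,0,0],[0,0,0]]' --linear '[[0,0,0.0015],[0,0,0]]' --gripper '[0.15,0.15]'

```text
clock: 14.9
tool_pos: [506.4, 54.8, 71.4]
tcp_rot: [179.9, -0.4, 9.3]
force: [0.3, -0.9, -0.0]
finger_gap: 20.7
```

>>> step_arm --turn '[[0,0,0],[0,0,0]]' --linear '[[0,0,0.0015],[0,0,0]]' --gripper '[0.15,0.15]'

```text
clock: 15.07
tool_pos: [507.8, 54.8, 71.2]
tcp_rot: [179.9, -0.6, 9.3]
force: [0.4, -1.1, 0.2]
finger_gap: 20.5
```

z has stalled at 71 mm, so the spacer is standing on the bed. Release and rise.

>>> step_arm --turn '[[0,0,0],[0,0,0],[0,0,0],[0,0,0],[0,0,0],[0,0,0],[0,0,0],[0,0,0]]' --linear '[[0,0,0],[0,0,0],[0,0,0],[0,0,-0.005],[0,0,-0.02],[0,0,-0.025],[0,0,-0.025],[0,0,0]]' --gripper '[0.3,0.45,0.45,0.45,0.45,0.45,0.45,0.45]'

```text
clock: 15.73
tool_pos: [504.3, 54.9, 147.1]
tcp_rot: [-180.0, -0.2, 9.3]
force: [0.1, -0.7, 0.6]
finger_gap: 38.6
```

```bash
python3 - <<'E'
from h import *; from k import M,ORG
T=tool(); im=optics.read_camera('wrist'); s=optics.read_camera('side'); np.save('T8.npy',T); print(T[:3,3].round(1),sensors.state()['tcp_rot'],sensors.state()['force'].round(1))
cv2.imwrite('pics/w8full.png',im); cv2.imwrite('pics/s8full.png',s)
for n,i,c in (('w',im,cam('wrist',T)),('s',s,cam('side'))):
    h=cv2.cvtColor(i,cv2.COLOR_BGR2HSV); m=cv2.inRange(h,(3,140,60),(22,255,255));k,l,st,ce=cv2.connectedComponentsWithStats(m)
    for q in range(1,k):
        if st[q,4]>25: print(n,st[q],ce[q].round(0),((plane(c,[ce[q]],60)[0][:2]-ORG)@M).round(1))
    P=[ORG.tolist()+[0]]; e=np.array([(a,b,z) for z in (24,60,84) for a in (16,30) for b in (19,49)]); 
    pw=np.c_[e[:,:2]@M.T+ORG,e[:,2]]; print(proj(c,pw).round(0).tolist())
a=cv2.resize(im[100:300,200:440],(480,400),interpolation=cv2.INTER_CUBIC); b=cv2.resize(s[160:250,240:330],(320,320),interpolation=cv2.INTER_CUBIC)
o=np.zeros((400,800,3),'u1'); o[:,:480]=a; o[:320,480:]=b; cv2.imwrite('pics/w8.png',o)
E
```

```text
[504.3  54.9 147.1] [-179.8935996     0.18075856    9.27298758] [-0.2  0.3 -0.2]
w [301 190  34  24 664] [318. 202.] [25.4 34.5]
w [389 218   9   7  32] [393. 221.] [  8.1 -31.4]
w [387 252   8   7  33] [390. 255.] [-24.8 -31.7]
w [156 278  28  22 171] [169. 286.] [-57.9 174.5]
w [ 22 342  17   7  35] [ 30. 345.] [-125.8  325.4]
[[333.0, 201.0], [303.0, 201.0], [333.0, 187.0], [303.0, 187.0], [336.0, 212.0], [301.0, 212.0], [336.0, 197.0], [301.0, 197.0], [338.0, 222.0], [299.0, 222.0], [338.0, 205.0], [299.0, 205.0]]
s [275 196  11  18  65] [279. 204.] [37.8 21.7]
[[288.0, 218.0], [282.0, 224.0], [283.0, 217.0], [276.0, 223.0], [288.0, 205.0], [281.0, 211.0], [283.0, 204.0], [276.0, 209.0], [288.0, 196.0], [281.0, 202.0], [282.0, 195.0], [276.0, 200.0]]
```

View pics/w8.png

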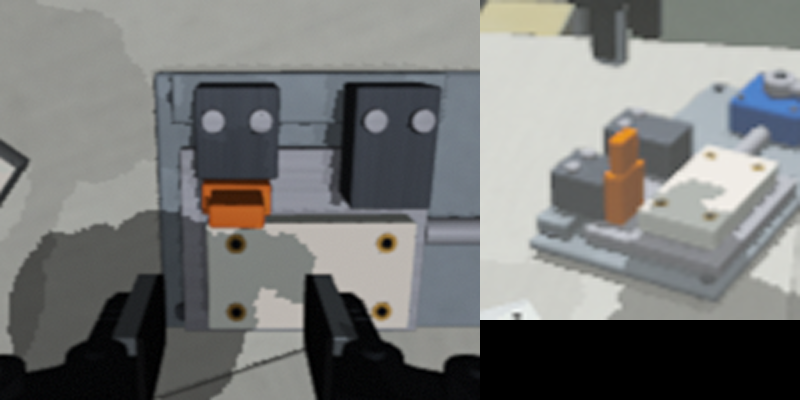

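Spacer stands upright in the gap, at crop (237,200) and in the side inset at (625,175). The tile eyelets are at (236,243), (387,243), (236,312), (382,312). Computing the tile middle and push start.

```bash
python3 - <<'E'
from h import *; from k import M,ORG
w=cam('wrist',np.load('T8.npy')); e=plane(w,np.array([(236,243),(387,243),(236,312),(382,312)])/2+[200,100],40)[:,:2]
j=(e-ORG)@M; print(j.round(1).tolist(),'tile centre',j.mean(0)); f=plane(w,np.array([(207,328),(415,328)])/2+[200,100],40)[:,:2]; print('front edge',((f-ORG)@M).round(1).tolist())
for x in (-85,-62,-45): print(x,ORG+M@[x,j.mean(0)[1]])
E
python3 go.py 403.9 1.9 147 9.1
```

```text
[[0.1, 34.2], [0.2, -37.9], [-36.3, 34.0], [-36.2, -38.3]] tile centre [-18.04209376  -2.01462089]
front edge [[-45.1, 48.5], [-45.0, -55.5]]
-85 [403.96474488   1.17937081]
-62 [426.67526244   4.81700636]
-45 [443.46129715   7.5056935 ]
turn [-0.0019  0.0032  0.003 ] lin(now axes) [-105.4   36.7   -3.7] lin(after turn) [-105.2   37.1   -3.9] [-0.2  0.3 -0.2]
```

>>> step_arm --turn '[[0,0,0],[0,0,0],[0,0,0],[0,0,0],[0,0,0],[0,0,0],[0,0,0],[0,0,0]]' --linear '[[-0.0263,0.0093,0],[-0.0263,0.0093,0],[-0.0263,0.0093,0],[-0.0263,0.0093,0],[0,0,0.03],[0,0,0.03],[0,0,0],[0,0,0]]' --gripper '[0,0,0,0,0,0,0,0]'

```text
clock: 16.5
tool_pos: [395.4, 0.7, 76.7]
tcp_rot: [-179.8, 0.5, 9.3]
force: [-0.1, -0.6, 0.5]
finger_gap: -0.4
```

```bash
python3 go.py 404 1.5 32 9.1
```

```text
turn [-0.0039  0.0091  0.0039] lin(now axes) [ 9.   0.8 44.6] lin(after turn) [ 8.6  0.5 44.7] [-0.1 -0.6  0.5]
```

>>> step_arm --turn '[[-0.004,0.009,0.003],[0,0,0],[0,0,0],[0,0,0]]' --linear '[[0.009,0,0.022],[0,0,0.022],[0,0,0],[0,0,0]]' --gripper '[0,0,0,0]'

```text
clock: 16.83
tool_pos: [406.5, 2.3, 34.3]
tcp_rot: [180.0, -0.1, 9.2]
force: [-0.4, 0.2, 0.6]
finger_gap: -0.1
```

```bash
python3 go.py 426.7 4.8 31 9.1; python3 k.py
```

```text
turn [ 0.0005 -0.0011  0.0019] lin(now axes) [20.3  0.8  3.3] lin(after turn) [20.3  0.7  3.3] [-0.4  0.2  0.6]
jig rel [-82.3 148.7] r 169.9 th 61.0 [-0.4  0.2  0.6] -0.061896630329403124
```

>>> step_arm --turn '[[0,0,0],[0,0,0],[0,0,0],[0,0,0],[0,0,0]]' --linear '[[0.008,0.001,0.003],[0.008,0,0],[0.005,0,0],[0.003,0,0],[0,0,0]]' --gripper '[0,0,0,0,0]'

```text
clock: 17.25
tool_pos: [435.1, 5.0, 36.9]
tcp_rot: [179.8, -0.3, 9.3]
force: [-0.6, -0.9, -0.8]
finger_gap: 0.2
```

```bash
python3 k.py
```

```text
jig rel [-53.6 146.9] r 156.4 th 69.9 [-0.6 -0.9 -0.8] 0.21677894397057015
```

>>> step_arm --turn '[[0,0,0],[0,0,0]]' --linear '[[-0.004,0,0],[0,0,0.002]]' --gripper '[0,0]'

```text
clock: 17.42
tool_pos: [432.0, 4.3, 36.1]
tcp_rot: [179.8, -0.4, 9.3]
force: [0.4, 0.2, 0.6]
finger_gap: 0.1
```

>>> step_arm --turn '[[0,0,0],[0,0,0]]' --linear '[[0,0,0.003],[0,0,0]]' --gripper '[0,0]'

```text
clock: 17.58
tool_pos: [431.6, 4.2, 32.9]
tcp_rot: [179.8, -0.4, 9.3]
force: [0.5, -0.3, 0.4]
finger_gap: 0.1
```

```bash
python3 k.py; python3 - <<'E'
from h import *; from k import M,ORG
T=tool(); im=optics.read_camera('wrist'); s=optics.read_camera('side'); w=cam('wrist',T); cv2.imwrite('pics/w9.png',im); cv2.imwrite('pics/s9.png',s)
g=cv2.cvtColor(im,cv2.COLOR_BGR2GRAY)
j=lambda P:((P[:,:2]-ORG)@M).round(1).tolist()
for c in (250,280,350,380): 
    col=g[150:340,c].astype(int); d=np.abs(np.diff(col)); r=150+np.where(d>30)[0]; print(c,[(int(q),int(g[q-2,c]),int(g[q+3,c])) for q in r], j(plane(w,[(c,q+.5) for q in r],40)) if len(r) else '')
print('pred TCP px',proj(w,[T[:3,3]]), 'tile front edge pred for -45', proj(w,np.c_[np.array([(-45,b) for b in (45,25,-25,-50)])@M.T+ORG,[40]*4]).round(0).tolist())
print(g[200:290:3,318].tolist())
E
```

```text
jig rel [-57.2 146.6] r 157.4 th 68.7 [ 0.5 -0.3  0.4] 0.07300452837581294
250 [(206, 184, 113), (222, 112, 184), (230, 184, 119), (239, 124, 72), (274, 90, 3)] [[-29.4, 31.1], [-38.1, 31.6], [-42.6, 31.9], [-47.7, 32.2], [-68.4, 33.5]]
280 [(230, 184, 56), (231, 183, 60)] [[-42.5, 16.2], [-43.1, 16.2]]
350 [(229, 184, 118)] [[-41.9, -20.4]]
380 [(205, 184, 131), (221, 114, 183), (246, 145, 74), (274, 75, 7)] [[-28.8, -35.3], [-37.5, -35.9], [-51.6, -36.8], [-68.4, -37.9]]
pred TCP px [[317.22813322 250.21204206]] tile front edge pred for -45 [[225.0, 235.0], [263.0, 235.0], [358.0, 235.0], [406.0, 235.0]]
[183, 183, 184, 183, 183, 184, 184, 183, 183, 183, 157, 59, 19, 4, 6, 1, 3, 5, 4, 1, 4, 4, 4, 11, 11, 11, 10, 12, 12, 13]
```

Lowering isn't blocked, and the tile has already moved about 3 mm. Go down to ~29 and push in small steps.

>>> step_arm --turn '[[0,0,0],[0,0,0]]' --linear '[[0,-0.0015,0.004],[0,0,0]]' --gripper '[0,0]'

```text
clock: 17.85
tool_pos: [431.6, 5.7, 28.9]
tcp_rot: [179.8, -0.4, 9.3]
force: [-0.4, 0.1, -0.8]
finger_gap: 0.3
```

>>> step_arm --turn '[[0,0,0],[0,0,0],[0,0,0]]' --linear '[[0.003,0,0],[0.002,0,0],[0,0,0]]' --gripper '[0,0,0]'

```text
clock: 18.1
tool_pos: [435.9, 6.7, 28.4]
tcp_rot: [179.8, -0.3, 9.3]
force: [-0.5, -0.7, 0.1]
finger_gap: -0.3
```

```bash
python3 k.py
```

```text
jig rel [-52.6 148.4] r 157.5 th 70.5 [-0.5 -0.7  0.1] -0.32886752993914947
```

>>> step_arm --turn '[[0,0,0],[0,0,0],[0,0,0]]' --linear '[[0.003,0,-0.0005],[0.002,0,0],[0,0,0]]' --gripper '[0,0,0]'

```text
clock: 18.35
tool_pos: [440.6, 7.8, 28.5]
tcp_rot: [179.9, -0.2, 9.3]
force: [-1.5, -0.7, 0.5]
finger_gap: 0.2
```

>>> step_arm --turn '[[0,0,0],[0,0,0],[0,0,0]]' --linear '[[0.002,0,0],[0.002,0,0],[0.001,0,0]]' --gripper '[0,0,0]'

```text
clock: 18.6
tool_pos: [442.6, 8.3, 28.0]
tcp_rot: [179.9, 0.3, 9.4]
force: [-5.1, -0.9, 3.8]
finger_gap: -0.2
```

```bash
python3 k.py; cat sensors 2>/dev/null
```

```text
jig rel [-45.7 148.9] r 155.8 th 72.9 [-5.1 -0.9  3.8] -0.21076884908236115
```

>>> step_arm --turn '[[0,0,0],[0,0,0]]' --linear '[[0.003,0,0],[0.003,0,0]]' --gripper '[0,0]'

```text
clock: 18.77
tool_pos: [442.5, 8.8, 27.0]
tcp_rot: [180.0, 1.3, 9.6]
force: [-13.2, -4.5, 10.4]
finger_gap: -0.2
```

```bash
cat > t.py <<'E'
from h import *; from k import M,ORG
T=tool(); im=optics.read_camera('wrist'); w=cam('wrist',T); s=sensors.state(); print(T[:3,3].round(1),s['force'].round(1),s['clock'])
g=cv2.cvtColor(im,cv2.COLOR_BGR2GRAY).astype(int); h=cv2.cvtColor(im,cv2.COLOR_BGR2HSV)
# tile front edge: lower boundary of bright tile, sub columns
for c in (235,255,275,285,350,360,380,400):
    col=g[180:290,c]; d=np.diff(col); r=180+int(d.argmin())+.5; print(c,r,((plane(w,[(c,r)],40)[0][:2]-ORG)@M).round(1),end=' ')
print()
m=cv2.inRange(h,(8,80,60),(30,255,255)); k,l,st,ce=cv2.connectedComponentsWithStats(m)
for q in range(1,k):
    if st[q,4]>15: print(st[q],ce[q].round(1),'z40',((plane(w,[ce[q]],40)[0][:2]-ORG)@M).round(1),'z84',((plane(w,[ce[q]],84)[0][:2]-ORG)@M).round(1))
cv2.imwrite('pics/w10.png',im); cv2.imwrite('pics/s10.png',optics.read_camera('side'))
E
python3 k.py; python3 t.py
```

```text
jig rel [-45.8 149.4] r 156.2 th 73.0 [-13.2  -4.5  10.4] -0.1688759288326668
[442.5   8.8  27. ] [-13.4  -4.5  10.8] 18.8167
235 246.5 [-37.2  41.3] 255 237.5 [-32.1  30.8] 275 232.5 [-29.3  20.7] 285 230.5 [-28.2  15.6] 350 242.5 [-34.5 -17.1] 360 281.5 [-57.3 -23.4] 380 246.5 [-36.7 -32.4] 400 279.5 [-55.9 -44.5] 
[ 160   93  107   40 3544] [211.1 112. ] z40 [27.9 46.5] z84 [27.9 30.6]
[231 141  22  22 272] [241.2 151.5] z40 [10.8 34.6] z84 [16.7 22.8]
[389 142  21  22 273] [398.8 152.1] z40 [ 11.1 -37.4] z84 [ 16.8 -24.4]
[238 216  19  18 204] [247.  224.6] z40 [-25.1  34.4] z84 [-6.9 22.6]
[383 216  20  19 207] [392.2 225. ] z40 [-24.9 -37.6] z84 [ -6.7 -24.5]
[   0  279   52   47 1061] [ 17.7 297.2] z40 [-68.4 161.4] z84 [-35.3 106. ]
```

The tile is square: both eyelet rows agree to about 0.3 mm over 72 mm. It travelled about 11 mm and is held with about 14 N without further motion. Hand in.

```bash
python3 - <<'E'
from h import *
s=sensors.state(); print(s['force'],s['clock']); print(ticket.job_done()); print(sensors.state()['force'])
E
```

```text
[-13.44457082  -4.67138426  11.93607745] 18.8667
the job is handed in; nothing more can be done
None
the job is handed in; nothing more can be done
```

I wound the crank to its end stop, stood the larger orange spacer in the gap before the shorter (+y) stop, and let go of it. I then pushed the tile home at the middle of its front edge. I handed in at 18.9 s with the fingers still pressing; the hand-in gave no verdict.

**Last checks**
- **Crank:** it came up against the end stop with about 25 N of reaction.
- **Spacer:** it stood upright and free in the last picture I viewed. I did not measure it again on its own after the push.
- **Tile:** it travelled about 11 mm. The eyelet rows are square to within about 0.3 mm over 72 mm, which puts the rear edge at jig x of about 21 mm, against 22 mm for fully home. My position error is about 1–2 mm. It did not move further under about 14 N.

**What disagreed or went wrong**
- **Spacer choice:** I first picked the smaller spacer from the side view. The close wrist measurement showed its tab was only 15 × 6 mm, so I left it untouched and switched to the larger one.
- **Gripping:** the arm crept upward when closing on the knob and on the spacer's tab, and I reseated both grips.
- **Pressing force:** at the end there was also about 12 N of upward force on the tool, beyond what the forward push accounts for. I did not track down the cause.

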